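# Put the flat limit gauge back in its tilted bench stand

### The job

Put the flat steel limit gauge back in its tilted stand: lay it flat along the sloped beam, tongue end downhill, and slide the tongue into the toe pocket at the low end, pushing the stiff ejector slide in until it stops, so that the gauge is fully home and stays there when let go. Leave the stand's slope setting as it is, and do not shove the loupe or the round steel block.

Things in the scene. Friction and masses are not known exactly. Their poses are not given: they have to be found in the camera images.
- flat_gauge: Flat plain-steel plate gauge, 145 mm long, 12 mm thick, 0.3 to 0.5 kg, lying loose. Body 105 x 46 mm; at its -x end a tongue 40 mm long, 28 mm wide. Dark panel and disc on both faces, disc at the end away from the tongue. Origin: middle of the 105 x 46 body, on the underside; x along it away from the tongue, y across, z up. Centre of mass 14 mm from the origin towards the tongue.
- gauge_tip (a point): Middle of the tongue's end face, at half thickness: in the gauge's frame (-92.5, 0, 6) mm. Axes as the gauge's.
- stand: Fixed dark steel base of the tilting stand, 160 x 76 x 10 mm, screwed down. Origin: centre of its underside; x towards the uphill end, z up. It carries the aluminium ramp on a cross hinge at (-50, 0, 55) mm; the pocket mouth lies 12 mm above the hinge axis, square to the beam. A fixed black knob on its -y side.
- pocket (a point): Middle of the toe pocket's mouth, on the beam's upper surface. x uphill along the beam, y across, z square to the beam. The pocket runs 40 mm to -x, 31 mm wide, roofed 15 mm above the beam surface; outside 47 mm wide, 20 mm high; the roof's flare reaches 6 mm uphill, 25 mm high. Gauge home: tongue's end at x = -30 mm, underside on the beam.
- ramp_top (a point): Middle of the upper end of the beam's surface, 100 mm uphill of the pocket mouth. The beam is 26 mm wide, so the gauge overhangs it on both sides; axes as for the pocket.
- ramp (a joint): Tilt of the beam above level, rad (0.42 to 0.65 at the start); clamped, it should stay as it is.
- ejector (a joint): Dark ejector slide in the pocket, m: how far it is pushed in. At 0 its face is 16 mm inside the mouth, at its stop (0.014) 30 mm. It starts between 0 and 0.005, is held by friction (about 5 N to move it) and stays where it is left.
- loupe: Black round loupe, 35 mm diameter, 30 mm tall, standing loose on the bench. Origin: centre of its underside.
- steel_block: Round steel reference block, 60 mm diameter, 12 mm thick, lying loose on the bench. Origin: centre of its underside.

How it is judged:
By the outcome, as a careful person would: the job done as asked, in the order asked, and still so for the second after the job is handed in, with the robot touching nothing.
It also fails if it takes over 42 s, if anything falls off the work surface, if the arm or the gripper's body presses on something with over 40 N, if the wrist force passes 120 N, or if a joint passes its speed limit or range.

### The arm

A 7-joint arm with a two-finger parallel gripper is mounted at the origin on a cart in front of the work surface, level with it; the furniture and walls round the work are solid. World frame = base frame: x ahead of the robot, y to its left, z up, the work surface at z = 0. Lengths are in m, angles in rad, forces in N, time in s.
With the tool pointing down it reaches from about 0.4 to 0.9 m from the base axis. Payload 5.6 kg.
Tool frame: the origin (TCP) lies midway between the tips of the shut fingers; the grasp point (between the pads) lies 19 mm behind it; z points along the fingers, y is the line along which they close (so a half turn about z gives the same grasp; the last joint's range is limited). The gripper opens to 92 mm and grips with 3 to 60 N. Pads are 20 mm wide; open, the fingers measure 128 mm over their backs; the gripper's body (75 mm by 189 mm) begins 69 mm behind the grasp point.
Start: joints at [1.138, 0.468, -0.012, 1.603, 0.006, 1.071, -0.056], TCP at [0.247, -0.601, 0.187] pointing down, gripper open.
Joint ranges: [-2.53, 2.53], [-0.31, 2.02], [-1.57, 1.55], [0.28, 2.44], [-1.29, 4.43], [0.15, 1.84], [-2.92, 2.92]. Speed limits (rad/s): [2.57, 2.57, 3.14, 3.14, 3.14, 3.14, 3.14].

### API

Orientations are given as a 3x3 rotation matrix whose columns are the frame's x, y, z axes.
In Python, from station import env, effector, solver, viewer, workorder, search_frame, tip_of gives the robot as it stands. Calls block until the motion is done:
- env.reach(position, orientation): joint-space move of the TCP to a pose.
- env.movel(position, frame=None, rate=0.15): straight line of the TCP; frame=None keeps the orientation; rate is the mean speed in m/s.
- env.goto_joints(angles): joint-space move.
- effector.release() and effector.grasp(squeeze=None): open the fingers fully, or close them until they stop; squeeze is the grip in N (None keeps the last).
- env.pause(seconds).
- solver.inverse_kinematics(position, orientation): joint angles nearest the present ones, or None.
- env.sense(): the state.
- viewer.read_camera(name): name is "scene" or "top" or "wrist"; returns (picture, depth): 420x560x3 uint8, red, green, blue; 420x560 float32, m along the optical axis (not along the pixel's ray), 0 where there is no reading.
- viewer.camera_info(name): a dict with "intrinsics" (3x3 intrinsics, pixels), "eye" and "rotation" of the camera in the world; the wrist camera has in their place "T_tool_cam" (4x4, takes a point from camera to tool coordinates, whose origin is the TCP and whose axes are the flange's). Camera axes: x right, y up, looking along -z (the intrinsics and any distortion apply to the point x, -y, -z); pixel columns grow to the right and rows downward; lengths in m; the calibration is good to about 2 mm. The wrist camera is an equidistant fisheye: a pixel r from the principal point sees the ray r / f radians off the axis. A picture is of the moment at which its call begins: read the wrist's pose just before it. camera_info takes no time and is no camera call.
A pose or a line that the arm cannot do raises env.PlanningError and nothing moves.
- workorder.finish_job(): hands the job in; it is judged then, once.
Trained networks look in the newest picture that a camera, given by its name, has taken for a name from the list of things; names that differ only in an ending like _2 or _b are one class to them, and where a whole thing is asked for, a point or a joint stands for the part that bears it (a point fixed in the world has none). Each returns a list of dicts, best first, with "score" (0 to 1); they miss things now and then, are a little off and sometimes report something else, mostly with a low value. They report only what shows in the picture. A call takes as long as a camera call.
- search_frame(camera, name): "at" ([x, y, z] in m, in world coordinates, good to about 4 mm: the middle of the surface that is visible of it).
- tip_of(camera, name): "at" ([x, y, z] in m, in world coordinates, good to about 4 mm: a listed point, or the origin of a listed thing).
The state is a dict: "t": time; "joint_positions": joint angles; "joint_velocities": joint speeds; "tau": joint torques, N m; "ee_pos": TCP position; "tcp_rot": TCP orientation; "wrist_force": force on the tool from outside, world axes, zero at the start; "moment": the same for the moment, N m; "gripper_width": finger opening in m; "grasp_force": force on a finger pad.
Only numpy, scipy, OpenCV 4.12 (cv2) and the standard library are available. Lean on these libraries where they do the work, as an engineer would, in place of code of your own. Each camera call takes 0.05 s, during which the arm holds its last target. There are 200 camera calls.

## Working session

There is one attempt and no reset: what is moved stays moved. The work goes in short steps, each a Python script; the robot and the scene stay as the last script left them, time stands still between calls to the robot, and variables do not carry over. Pictures are saved under pics/ and viewed, at most 10 in all, crops included, and the job is handed in when it is done.

```bash
mkdir -p pics; ls
cat > h.py <<'E'
import numpy as np, cv2
from station import env, effector, solver, viewer, workorder, search_frame, tip_of
def cloud(cam):
    pic,d=viewer.read_camera(cam); i=viewer.camera_info(cam); K=np.array(i["intrinsics"])
    v,u=np.indices(d.shape); x=(u-K[0,2])/K[0,0]*d; y=(v-K[1,2])/K[1,1]*d
    P=np.stack([x,-y,-d],-1)@np.array(i["rotation"]).T+np.array(i["eye"]); P[d==0]=np.nan
    return pic,d,P
E
python3 - <<'E'
from h import *
np.set_printoptions(precision=4,suppress=True)
for c in ("scene","top"):
    i=viewer.camera_info(c); print({k:(np.round(v,3).tolist() if not isinstance(v,str) else v) for k,v in i.items()})
    pic,d,P=cloud(c); np.savez(f"{c}.npz",pic=pic,P=P,d=d)
    cv2.imwrite(f"pics/{c}1.png",pic[:,:,::-1])
    for n in ("flat_gauge","gauge_tip","stand","pocket","ramp_top","loupe","steel_block"):
        print(c,n,[(np.round(r["at"],4).tolist(),round(r["score"],2)) for r in tip_of(c,n)[:2]])
print(env.sense()["t"])
E
```

```text
pics
{'intrinsics': [[403.044, 0.0, 276.061], [0.0, 403.044, 206.564], [0.0, 0.0, 1.0]], 'eye': [0.177, -0.341, 0.547], 'rotation': [[0.812, 0.342, -0.472], [-0.583, 0.461, -0.669], [-0.011, 0.819, 0.574]]}
scene flat_gauge [([0.5535, 0.3921, -0.0033], 0.63)]
scene gauge_tip [([0.482, 0.3425, 0.007], 0.8)]
scene stand [([0.562, 0.053, -0.0036], 0.7)]
scene pocket [([0.5062, 0.0493, 0.0672], 0.57)]
scene ramp_top [([0.5896, 0.0555, 0.1095], 0.78)]
scene loupe [([0.4732, 0.2082, -0.0023], 0.77)]
scene steel_block [([0.6701, 0.2319, 0.0001], 0.58)]
{'intrinsics': [[449.24, 0.0, 268.567], [0.0, 449.24, 211.328], [0.0, 0.0, 1.0]], 'eye': [0.459, 0.249, 0.898], 'rotation': [[0.021, 0.989, -0.146], [-1.0, 0.02, -0.004], [-0.001, 0.146, 0.989]]}
top flat_gauge [([0.5608, 0.3909, -0.0019], 0.66)]
top gauge_tip [([0.4803, 0.3391, 0.0058], 0.57)]
top stand [([0.5602, 0.0522, -0.001], 0.57)]
top pocket [([0.5041, 0.0485, 0.0625], 0.91)]
top ramp_top [([0.5944, 0.06, 0.1138], 0.87)]
top loupe [([0.4773, 0.2093, 0.0016], 0.49)]
top steel_block [([0.6748, 0.2357, 0.0009], 0.55)]
0.8
```

```bash
python3 -c "
import cv2,numpy as np
print(cv2.imread('pics/top1.png').shape)"
```

```text
(420, 560, 3)
```

View pics/top1.png

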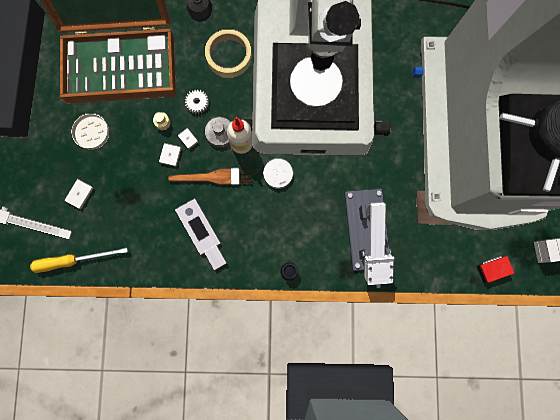

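View pics/scene1.png

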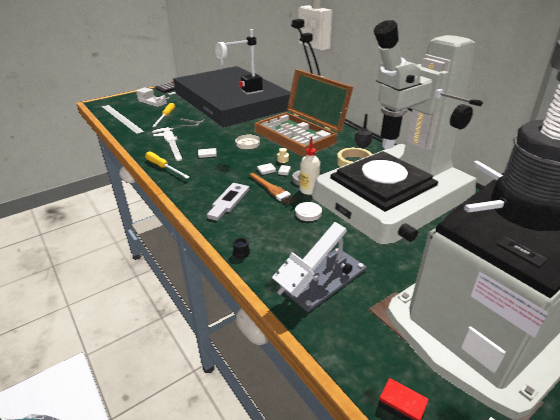

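The top picture shows the gauge at px (200,233), its tongue at (220,265) and disc at (188,211). The stand is at (370,235) with its pocket at (378,270) by the bench front, the loupe at (290,271) and the block at (278,173). Next I'll refine these from depth.

Run:
```python
from h import *
np.set_printoptions(precision=4,suppress=True)
for c in ("top","scene"):
    f=np.load(c+".npz"); P=f["P"]; Q=P.reshape(-1,3); Q=Q[~np.isnan(Q[:,0])]
    tb=Q[(abs(Q[:,0]-.52)<.1)&(abs(Q[:,1]-.29)<.05)]; print(c,"table z",np.median(tb[:,2]),tb[:,2].std())
    z0=np.median(tb[:,2])
    g=Q[(abs(Q[:,0]-.54)<.11)&(abs(Q[:,1]-.38)<.1)&(Q[:,2]>z0+.007)&(Q[:,2]<z0+.02)]
    r=cv2.minAreaRect((g[:,:2]*1000).astype(np.float32)); print("gauge",len(g),np.median(g[:,2]),r)
    # beam: fit plane
    b=Q[(abs(Q[:,0]-.555)<.03)&(abs(Q[:,1]-.055)<.022)&(Q[:,2]>.07)&(Q[:,2]<.13)]
    for _ in range(6):
        A=np.c_[b[:,0]-.55,b[:,1]-.05,np.ones(len(b))]; s=np.linalg.lstsq(A,b[:,2],rcond=None)[0]; e=b[:,2]-A@s; b=b[abs(e)<max(2*e.std(),.002)]
    print("beam",len(b),s,"tilt",np.arctan(np.hypot(s[0],s[1])),"res",e.std())
    S=Q[(abs(Q[:,0]-.55)<.12)&(abs(Q[:,1]-.055)<.04)&(Q[:,2]>.045)]
    h=(S[:,2]-(s[0]*(S[:,0]-.55)+s[1]*(S[:,1]-.05)+s[2]))*np.cos(np.arctan(s[0]))
    on=S[abs(h)<.003]; print("beam rect",cv2.minAreaRect((on[:,:2]*1000).astype(np.float32)))
    for lo in np.arange(.45,.63,.012):
        m=(S[:,0]>=lo)&(S[:,0]<lo+.012); mm=m&(h>-.004)
        if mm.sum(): print(f"x{lo:.3f} n{mm.sum()} y {S[mm,1].min():.4f} {S[mm,1].max():.4f} h med {np.median(h[mm]):.4f} max {h[mm].max():.4f}")
f=np.load("top.npz")["pic"]
a=cv2.resize(f[170:300,160:420],None,fx=3,fy=3,interpolation=cv2.INTER_CUBIC); cv2.imwrite("pics/top_crop.png",a[:,:,::-1])
f=np.load("scene.npz")["pic"]
a=cv2.resize(f[210:320,250:390],None,fx=5,fy=5,interpolation=cv2.INTER_CUBIC); cv2.imwrite("pics/sc_crop.png",a[:,:,::-1])
```

```text
top table z -0.0010544785881041463 0.0023923144319121124
gauge 1610 0.011321406767445807 ((561.7446899414062, 371.0838317871094), (176.50119018554688, 164.33197021484375), 0.03128861263394356)
beam 435 [0.5448 0.0589 0.0897] tilt 0.5013159704143231 res 0.0011601992401224412
beam rect ((530.3302001953125, 52.41725158691406), (125.39015197753906, 46.775413513183594), 5.440101146697998)
x0.450 n144 y 0.0222 0.0692 h med 0.0202 max 0.0237
x0.462 n194 y 0.0236 0.0704 h med 0.0204 max 0.0252
x0.474 n191 y 0.0246 0.0716 h med 0.0202 max 0.0246
x0.486 n183 y 0.0246 0.0730 h med 0.0214 max 0.0271
x0.498 n156 y 0.0257 0.0730 h med 0.0006 max 0.0261
x0.510 n98 y 0.0278 0.0645 h med -0.0000 max 0.0031
x0.522 n95 y 0.0391 0.0648 h med 0.0002 max 0.0032
x0.534 n98 y 0.0408 0.0667 h med 0.0000 max 0.0030
x0.546 n98 y 0.0425 0.0679 h med 0.0001 max 0.0041
x0.558 n100 y 0.0441 0.0687 h med 0.0000 max 0.0045
x0.570 n107 y 0.0434 0.0707 h med -0.0001 max 0.0030
x0.582 n92 y 0.0445 0.0712 h med -0.0003 max 0.0023
scene table z -0.0019573379861821394 0.29878814119935043
gauge 697 0.011674642933247492 ((5
[... 268 characters left out ...]
4), 12.708693504333496)
x0.450 n173 y 0.0166 0.0637 h med 0.0207 max 0.0236
x0.462 n243 y 0.0170 0.0655 h med 0.0204 max 0.0237
x0.474 n250 y 0.0180 0.0672 h med 0.0204 max 0.0247
x0.486 n286 y 0.0194 0.0693 h med 0.0205 max 0.0262
x0.498 n82 y 0.0202 0.0625 h med 0.0174 max 0.0262
x0.510 n74 y 0.0228 0.0595 h med 0.0001 max 0.0027
x0.522 n104 y 0.0334 0.0605 h med -0.0001 max 0.0023
x0.534 n110 y 0.0349 0.0615 h med 0.0003 max 0.0030
x0.546 n106 y 0.0357 0.0628 h med 0.0001 max 0.0026
x0.558 n104 y 0.0374 0.0642 h med -0.0002 max 0.0035
x0.570 n105 y 0.0382 0.0645 h med -0.0000 max 0.0025
x0.582 n92 y 0.0390 0.0663 h med -0.0003 max 0.0018
x0.594 n3 y 0.0430 0.0525 h med -0.0018 max -0.0013
```

View pics/top_crop.png

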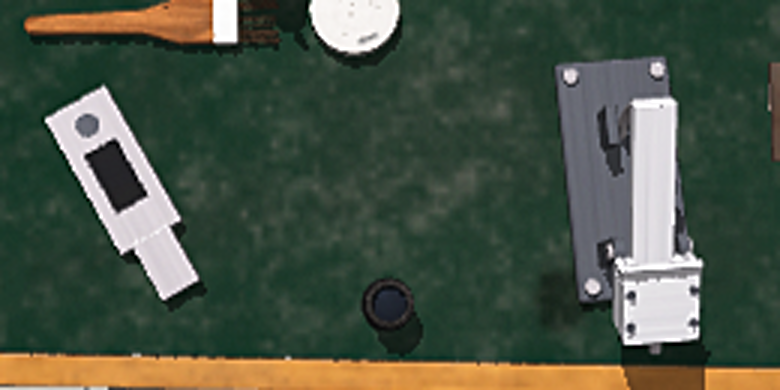

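View pics/sc_crop.png

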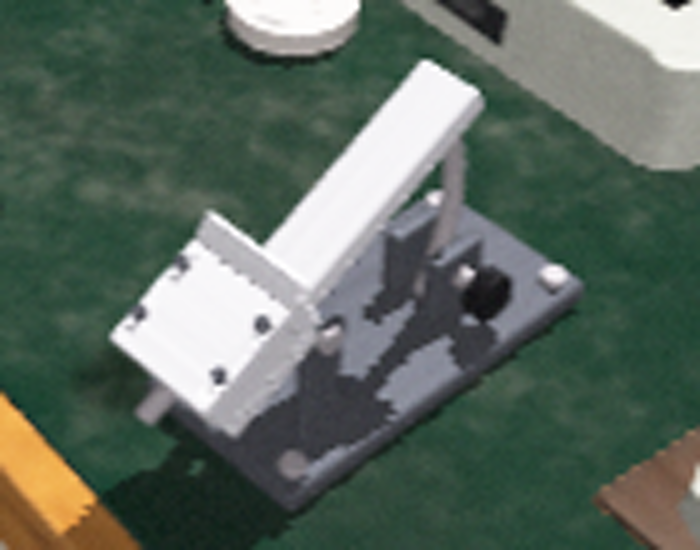

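Top crop: the gauge's tongue points at the robot, and the stand rises away from it with the pocket at the low end. Scene crop: the beam is empty, the pocket roof has a flare, and the knob is on the far (-y) side. The beam tilts about 0.50 rad and yaws about 0.095. Now I'll get the exact gauge pose, check IK and start the approach.

```bash
cat >> h.py <<'E'
def gauge_frame(yaw,tilt):
    gx=np.array([np.cos(yaw)*np.cos(tilt),np.sin(yaw)*np.cos(tilt),np.sin(tilt)]); gy=np.array([-np.sin(yaw),np.cos(yaw),0]); return np.c_[gx,gy,np.cross(gx,gy)]
def tool(G,s): # s=+1: tool x=+gx
    return np.c_[s*G[:,0],-s*G[:,1],-G[:,2]]
E
python3 - <<'E'
from h import *
np.set_printoptions(precision=4,suppress=True)
f=np.load("top.npz"); P=f["P"]
m=((P[...,2]>.006)&(P[...,2]<.02)).astype(np.uint8)
n,l,st,ce=cv2.connectedComponentsWithStats(m,connectivity=4)
k=l[225,197]; Q=P[l==k]; print("n",len(Q),"z",np.median(Q[:,2]))
r=cv2.minAreaRect((Q[:,:2]*1000).astype(np.float32)); print(r)
c=np.array(r[0])/1000; a=np.deg2rad(r[2]); ax=[np.array([np.cos(a),np.sin(a)]),np.array([-np.sin(a),np.cos(a)])][int(r[1][1]>r[1][0])]
if ax[0]<0: ax=-ax
# rect centre = body origin -20mm
o=c+.020*ax; yaw=np.arctan2(ax[1],ax[0]); print("origin",o,"yaw",yaw)
# machine extents near path
Z=P.reshape(-1,3); 
for y in np.arange(-.4,.5,.1):
    w=Z[(abs(Z[:,1]-y)<.05)&(Z[:,2]>.1)]
    if len(w): print("y%.1f"%y,"xmin(z>.1)",w[:,0].min(),"zmax",w[:,2].max())
s0=env.sense(); print(s0["tcp_rot"])
g=np.r_[o-.012*ax,.003]
for s in (1,-1):
    R=tool(gauge_frame(yaw,0),s); print(s,solver.inverse_kinematics(g,R),solver.inverse_kinematics(g+[0,0,.12],R))
    Gp=gauge_frame(.095,.502); Rp=tool(Gp,s); print("  place",solver.inverse_kinematics(np.array([.55,.05,.10]),Rp))
    for v in ([.33,-.25,.32],[.36,.22,.32]): print("  via",solver.inverse_kinematics(np.array(v),tool(gauge_frame(0,0),s)))
E
```

```text
n 1511 z 0.01149357712722987
((540.7244262695312, 383.77154541015625), (145.759521484375, 45.99113082885742), 31.797643661499023)
origin [0.5577 0.3943] yaw 0.5549735762690633
y-0.3 xmin(z>.1) 0.5906223632419211 zmax 0.12649532290118937
y-0.2 xmin(z>.1) 0.5865251340093282 zmax 0.3082926703022544
y-0.1 xmin(z>.1) 0.5891688060384351 zmax 0.3896280334602289
y-0.0 xmin(z>.1) 0.5670188701045187 zmax 0.1131543323460612
y0.1 xmin(z>.1) 0.5647299500006482 zmax 0.4013001143883199
y0.2 xmin(z>.1) 0.7506558015087539 zmax 0.40785146883512413
y0.3 xmin(z>.1) 0.7228331767693117 zmax 0.1482229936005084
[[ 0.925   0.3799 -0.    ]
 [ 0.3799 -0.925   0.    ]
 [-0.     -0.     -1.    ]]
1 [-0.2637  0.8134 -0.5951  1.6257  0.5577  0.8782 -2.0939] [-0.1775  0.6988 -0.7368  1.5636  0.5121  1.0805 -2.0592]
  place [ 0.2446  0.2839 -0.4654  2.307   1.1515  0.1788 -2.7515]
  via [ 0.7126 -0.0615 -0.1372  1.9512 -0.0089  1.2513 -0.9924]
  via [ 1.1262 -0.1696 -1.5374  1.8876 -0.1779  1.2643 -1.9274]
-1 [ 0.0108  1.0759 -1.1186  1.6068  1.0437  1.1578  0.7588] [ 0.0086  0.8787 -1.1122  1.5511  0.8195  1.2364  0.8841]
  place [ 0.2446  0.2839 -0.4654  2.307   1.1515  0.1788  0.3901]
  via [ 1.1806 -0.0436 -0.5806  1.9281 -0.0252  1.2501  2.1791]
  via [ 0.3454 -0.0112 -0.9374  1.899  -0.0095  1.2492  0.9818]
```

Run:
```python
from h import *
np.set_printoptions(precision=4,suppress=True)
def S(tag): s=env.sense(); print(tag,"t",round(s["t"],2),s["ee_pos"],s["joint_positions"],"F",s["wrist_force"],"w",s["gripper_width"]); return s
y=1.3; env.reach(np.array([.33,-.25,.30]),tool(gauge_frame(y,0),1)); S("v1")
env.reach(np.array([.37,.22,.28]),tool(gauge_frame(0,0),-1)); S("v2")
yaw=.555; o=np.array([.5577,.3943]); ax=np.array([np.cos(yaw),np.sin(yaw)])
g=np.r_[o-.012*ax,.003]; R=tool(gauge_frame(yaw,0),-1)
env.reach(g+[0,0,.09],R); S("above")
env.movel(g+[0,0,.0],rate=.06); S("down")
Rp=tool(gauge_frame(.095,.502),-1)
for p in ([.55,.05,.09],[.62,.06,.14],[.60,.06,.2],[.55,.05,.2]): print(p,solver.inverse_kinematics(np.array(p),Rp))
```

```text
v1 t 2.21 [ 0.3298 -0.2511  0.2997] [ 0.9279 -0.036  -0.3436  1.9712 -0.0133  1.2046  0.3162] F [0.0071 0.1773 0.01  ] w 0.09202913920512357
v2 t 3.93 [0.3707 0.2188 0.2798] [ 0.4994  0.0952 -1.1401  1.939   0.0942  1.1648  0.8916] F [-0.5205  0.5304  1.1079] w 0.09142403543847757
above t 5.11 [0.548  0.3875 0.0941] [ 0.0286  0.9539 -1.1624  1.5694  0.9135  1.2412  0.8286] F [ 0.1911 -0.3463  0.6105] w 0.09206704353521962
down t 6.76 [0.5477 0.3881 0.0034] [-0.005   1.0485 -1.0794  1.6077  1.0071  1.129   0.7765] F [-0.6258  0.3603  0.8622] w 0.0914092351078702
[0.55, 0.05, 0.09] [ 0.72    0.4934 -1.0354  2.289   1.5043  0.4439  0.1468]
[0.62, 0.06, 0.14] [ 0.7391  0.5386 -1.1129  2.1023  1.2204  0.5547  0.4693]
[0.6, 0.06, 0.2] [ 0.8781  0.4135 -1.2418  2.0904  0.9427  0.5742  0.7016]
[0.55, 0.05, 0.2] [ 1.0689  0.3392 -1.3858  2.191   0.876   0.5203  0.7477]
```

```bash
cat >> h.py <<'E'
def S(tag): s=env.sense(); print(tag,"t",round(s["t"],2),s["ee_pos"],"F",s["wrist_force"],"w",round(s["gripper_width"],4),"gf",s["grasp_force"]); return s
TG=np.array([-.012,0,.003])  # TCP in gauge frame
def tcp_for(p,G,x,h,dy=0): # tongue end at pocket-frame x, underside height h
    return p+G@(np.array([x+.0925,dy,h])+TG)
E
python3 - <<'E'
from h import *
np.set_printoptions(precision=4,suppress=True)
effector.grasp(40); s=S("grip")
env.movel(s["ee_pos"]+[0,0,.14],rate=.15); S("lift")
p=np.array([.505,.048,.0655]); G=gauge_frame(.095,.502)
env.reach(tcp_for(p,G,.02,.03),tool(G,-1)); S("stage")
for c in ("top","scene"):
    pic,d,P=cloud(c); np.savez(f"{c}2.npz",pic=pic,P=P,d=d)
    if c=="top": a=cv2.resize(pic[160:300,300:460],None,fx=4,fy=4,interpolation=cv2.INTER_CUBIC)
    else: a=cv2.resize(pic[170:320,240:420],None,fx=4,fy=4,interpolation=cv2.INTER_CUBIC)
    cv2.imwrite(f"pics/{c}2.png",a[:,:,::-1])
    for n in ("gauge_tip","pocket","flat_gauge"): print(c,n,[(np.round(r["at"],4).tolist(),round(r["score"],2)) for r in tip_of(c,n)[:2]])
print(tcp_for(p,G,.02,.03))
E
```

```text
grip t 8.11 [0.5475 0.388  0.003 ] F [-0.4902  0.0975  0.5417] w 0.0005 gf 0.0
lift t 9.19 [0.5472 0.3874 0.1418] F [ 0.437   0.2525 -0.3724] w 0.0005 gf 0.0
stage t 10.46 [0.5778 0.056  0.1435] F [ 0.2111 -0.4058  0.0097] w 0.0003 gf 0.0
top gauge_tip [([0.4794, 0.341, 0.0033], 0.71)]
top pocket [([0.5029, 0.0493, 0.0614], 0.91)]
top flat_gauge []
scene gauge_tip [([0.4795, 0.3435, 0.0061], 0.59)]
scene pocket [([0.5086, 0.0489, 0.0625], 0.78)]
scene flat_gauge [([0.5514, 0.391, -0.0014], 0.79)]
[0.5769 0.0549 0.1428]
```

View pics/top2.png

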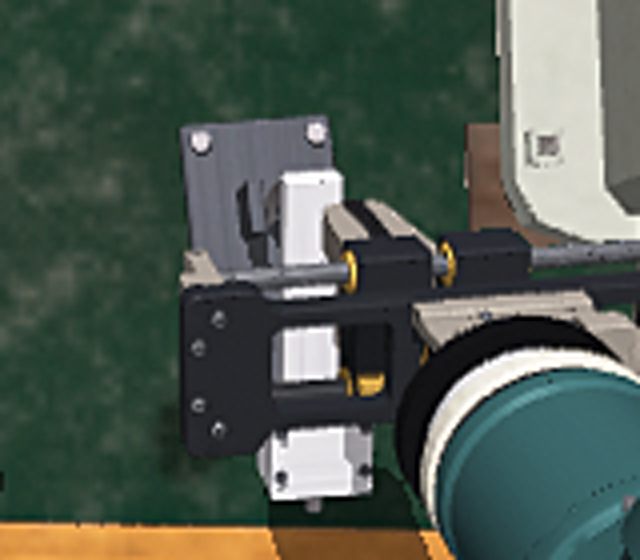

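View pics/scene2.png

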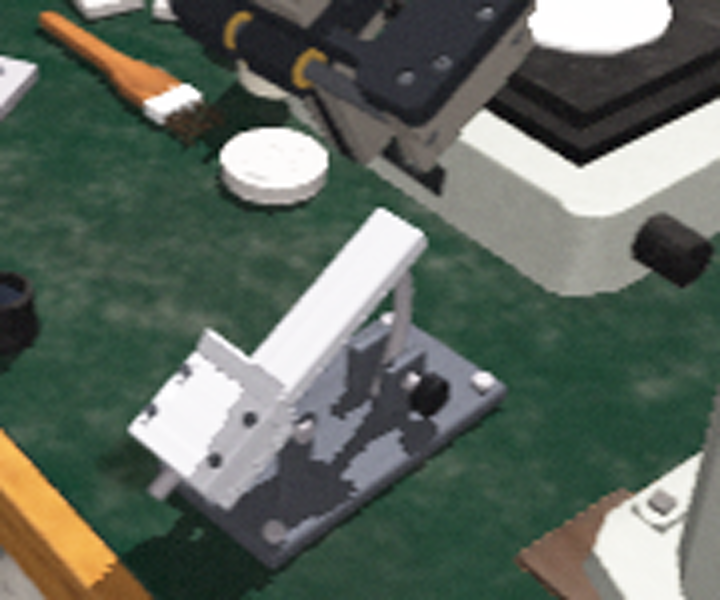

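The gripper shut on nothing: width is 0 and the gauge is still on the bench. In the top crop the fingers sit at about (385,230), right of the beam, so the real tool isn't where the state says it is. I'll measure the fingertips in both clouds and compare.

Run:
```python
from h import *
np.set_printoptions(precision=4,suppress=True)
s=S("now"); p=s["ee_pos"]; R=s["tcp_rot"]; print(R)
for c in ("top","scene"):
    a=np.load(c+".npz"); b=np.load(c+"2.npz"); i=viewer.camera_info(c); K=np.array(i["intrinsics"])
    q=np.array(i["rotation"]).T@(p-np.array(i["eye"])); print(c,"TCP px",K[0,0]*q[0]/-q[2]+K[0,2],K[1,1]*-q[1]/-q[2]+K[1,2], "dist coeff",[k for k in i])
    ch=(abs(a["d"]-b["d"])>.015)&(b["d"]>0)
    Q=b["P"][ch]; T=(Q-p)@R   # tool coords
    T=T[(abs(T[:,0])<.12)&(abs(T[:,1])<.2)&(abs(T[:,2])<.15)]
    for lo in np.arange(-.12,.06,.015):
        m=(T[:,2]>=lo)&(T[:,2]<lo+.015)
        if m.sum()>3: print(f"z{lo:.3f} n{m.sum()} x {np.percentile(T[m,0],[2,98])} y {np.percentile(T[m,1],[2,98])}")
```

```text
now t 10.86 [0.577  0.0555 0.1428] F [-0.7909 -0.3106 -0.1553] w 0.0005 gf 0.0
[[-0.8726 -0.0957  0.479 ]
 [-0.0837  0.9954  0.0464]
 [-0.4812  0.0004 -0.8766]]
top TCP px 384.3561358226001 209.79274093437635 dist coeff ['intrinsics', 'eye', 'rotation']
z-0.120 n44 x [-0.0314  0.0125] y [-0.0798  0.0842]
z-0.090 n8 x [-0.0117 -0.0101] y [-0.013  -0.0099]
z-0.075 n55 x [-0.0116 -0.0017] y [-0.0133  0.0191]
z-0.060 n86 x [-0.0953  0.0036] y [-0.1833  0.0184]
z-0.045 n73 x [-0.1028  0.0056] y [-0.1753  0.017 ]
z-0.030 n14 x [-0.1056 -0.0088] y [-0.1761  0.0116]
z-0.015 n4 x [-0.1052 -0.0652] y [-0.1753 -0.1627]
z0.030 n4 x [-0.0814  0.0745] y [-0.1653  0.0087]
scene TCP px 333.83684194019366 213.43734449250337 dist coeff ['intrinsics', 'eye', 'rotation']
z-0.120 n145 x [-0.0281  0.0293] y [-0.0883  0.0787]
z-0.105 n4 x [-0.0009  0.0024] y [-0.0199 -0.0189]
z-0.090 n22 x [-0.0001  0.0091] y [-0.0195 -0.001 ]
z-0.075 n61 x [-0.0375  0.0088] y [-0.1897  0.0069]
z-0.060 n74 x [-0.0555  0.0084] y [-0.1076  0.012 ]
z-0.045 n79 x [-0.0601  0.0083] y [-0.1931  0.0103]
z-0.030 n8 x [-0.0052  0.0081] y [-0.1708  0.0052]
```

Run:
```python
from h import *
np.set_printoptions(precision=4,suppress=True)
yaw=.555; o=np.array([.5577,.3943]); ax=np.array([np.cos(yaw),np.sin(yaw)]); G=gauge_frame(yaw,0)
g=np.r_[o-.012*ax,.003]; R=tool(G,-1)
env.reach(g+[0,0,.09],R); effector.release(); S("above")
pose=env.sense(); pic,d=viewer.read_camera("wrist"); a=pic.copy(); cv2.imwrite("pics/wrist1.png",a[:,:,::-1])
np.savez("w1.npz",pic=pic,d=d,p=pose["ee_pos"],R=pose["tcp_rot"])
i=viewer.camera_info("wrist"); print(i["intrinsics"],i["T_tool_cam"])
env.movel(g,rate=.08); S("down")
for c in ("scene","top"):
    pic,d,P=cloud(c); np.savez(c+"3.npz",pic=pic,P=P,d=d)
pic=np.load("scene3.npz")["pic"]
a=cv2.resize(pic[120:270,150:310],None,fx=4,fy=4,interpolation=cv2.INTER_CUBIC); cv2.imwrite("pics/scene3.png",a[:,:,::-1])
```

```text
above t 13.51 [0.5475 0.388  0.093 ] F [-1.0022  0.7132  0.2485] w 0.0916 gf 0.0
[[325.1923   0.     280.6727]
 [  0.     325.1923 213.4611]
 [  0.       0.       1.    ]] [[ 0.0006  0.9689  0.2474  0.0694]
 [ 1.     -0.0006  0.0003 -0.0012]
 [ 0.0004  0.2474 -0.9689 -0.1978]
 [ 0.      0.      0.      1.    ]]
down t 14.83 [0.5477 0.3883 0.0036] F [ 0.0733 -0.1063  0.4644] w 0.0919 gf 0.0
```

View pics/scene3.png

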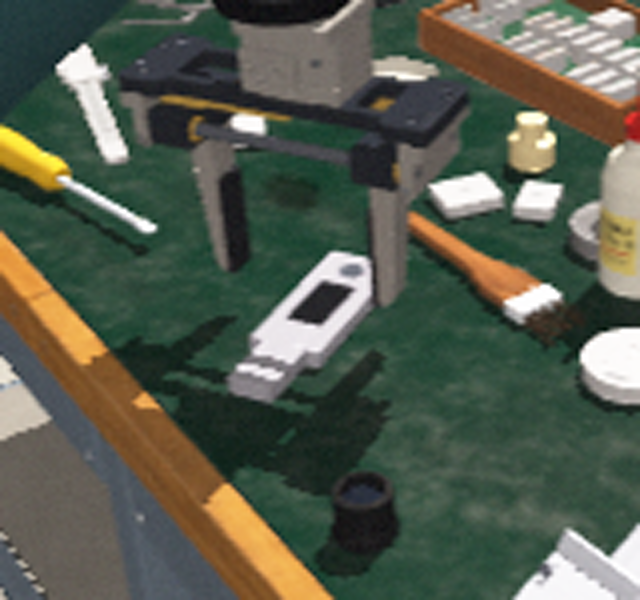

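View pics/wrist1.png

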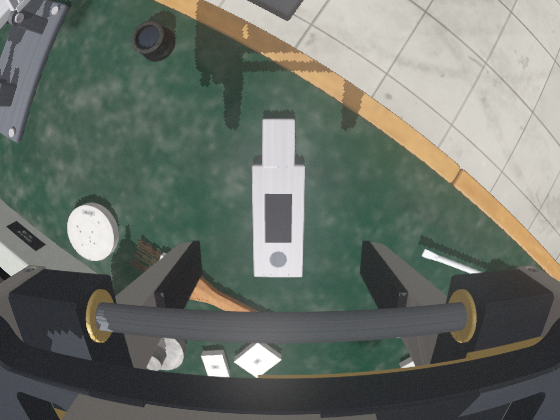

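The scene crop shows the gauge between the open fingers. The tips, at (235,270) and (385,305), are well clear of their shadows, so they sit above the table despite the reported z of 0.0036. I'll read their true heights from depth.

Run:
```python
from h import *
np.set_printoptions(precision=4,suppress=True)
s=S("now"); p=s["ee_pos"]; R=s["tcp_rot"]
for c in ("scene","top"):
    b=np.load(c+"3.npz"); a=np.load(c+".npz"); ch=(a["d"]-b["d"]>.008)&(b["d"]>0)
    T=(b["P"][ch]-p)@R; T=T[(abs(T[:,0])<.04)&(abs(T[:,1])<.08)&(T[:,2]>-.09)&(T[:,2]<.03)]
    for sg in (1,-1):
        q=T[T[:,1]*sg>.03]
        print(c,sg,len(q))
        for lo in np.arange(-.06,.02,.01):
            m=(q[:,2]>=lo)&(q[:,2]<lo+.01)
            if m.sum(): print(f"  z{lo:.2f} n{m.sum()} x {q[m,0].min():.4f} {q[m,0].max():.4f} y {q[m,1].min():.4f} {q[m,1].max():.4f}")
b=np.load("scene3.npz")
for (u,v) in ((246,192),(247,195),(246,196),(208,184),(208,186)): print(u,v,b["P"][v,u])
```

```text
now t 14.93 [0.5478 0.3882 0.0037] F [0.2976 0.3847 0.6531] w 0.0917 gf 0.0
scene 1 227
  z-0.06 n33 x -0.0083 0.0105 y 0.0420 0.0562
  z-0.05 n34 x -0.0115 0.0112 y 0.0413 0.0559
  z-0.04 n32 x -0.0108 0.0112 y 0.0421 0.0563
  z-0.03 n6 x -0.0071 0.0089 y 0.0428 0.0537
scene -1 213
  z-0.06 n33 x -0.0079 0.0096 y -0.0639 -0.0501
  z-0.05 n30 x -0.0101 0.0107 y -0.0634 -0.0490
  z-0.04 n29 x -0.0096 0.0106 y -0.0628 -0.0483
  z-0.03 n5 x 0.0058 0.0094 y -0.0565 -0.0471
  z0.00 n1 x -0.0265 -0.0265 y -0.0346 -0.0346
top 1 0
top -1 0
246 192 [0.5719 0.3378 0.0413]
247 195 [0.5712 0.3329 0.0359]
246 196 [0.5698 0.3354 0.0323]
208 184 [0.518  0.4223 0.0409]
208 186 [0.5175 0.4227 0.0352]
```

The real fingertips end about 28 mm short of the reported TCP, on both fingers. They're at about z 0.031 when 0.0036 is reported, which explains the miss. I'll lower by that amount in steps, watching for contact.

Run:
```python
from h import *
np.set_printoptions(precision=4,suppress=True)
p=env.sense()["ee_pos"].copy()
p[2]=-.018; env.movel(p,rate=.06); s=S("a")
f0=s["wrist_force"][2]
for z in (-.0205,-.0225,-.0245,-.026):
    p[2]=z; env.movel(p,rate=.03); s=S("z%.4f"%z)
    if s["wrist_force"][2]-f0>4:
        p[2]=s["ee_pos"][2]+.0015; env.movel(p,rate=.03); S("back"); break
effector.grasp(40); s=S("grip"); np.save("grip.npy",np.r_[s["ee_pos"],s["tcp_rot"].ravel()])
```

```text
a t 15.43 [ 0.5475  0.3882 -0.0186] F [ 0.907  -0.4914  1.0603] w 0.0915 gf 0.0
z-0.0205 t 15.68 [ 0.5479  0.3883 -0.0204] F [0.2539 1.2791 0.5578] w 0.092 gf 0.0
z-0.0225 t 15.93 [ 0.5478  0.3881 -0.0226] F [ 0.3164 -0.1825  0.2502] w 0.0922 gf 0.0
z-0.0245 t 16.18 [ 0.5478  0.3881 -0.0247] F [ 0.5194  0.3122 -0.2274] w 0.0918 gf 0.0
z-0.0260 t 16.43 [ 0.5478  0.3881 -0.0262] F [-0.165   0.2904 -0.6107] w 0.0916 gf 0.0
grip t 17.19 [ 0.5483  0.3876 -0.026 ] F [ 1.9004 -2.4963  1.4761] w 0.0454 gf 39.99986529350281
```

```bash
sed -i 's/^TG=.*/TG=np.array([-.012,0,-.026])/' h.py
cat >> h.py <<'E'
P0=np.array([.505,.048,.0655]); G0=gauge_frame(.095,.502)
E
cat > meas.py <<'E'
from h import *
def meas(tag,show=None):
    for c in ("top","scene"):
        pic,d,P=cloud(c); np.savez(f"{c}{tag}.npz",pic=pic,P=P,d=d)
        a=np.load(c+".npz"); L0=(a["P"]-P0)@G0; L=(P-P0)@G0
        new=(a["d"]-d>.006)&(d>0)
        print(c)
        # stand, initial cloud: beam edges and flare edge, roof
        B=L0.reshape(-1,3); B=B[abs(B[:,1])<.03]
        bm=B[(B[:,0]>.015)&(B[:,0]<.085)&(abs(B[:,2])<.006)]
        f=np.polyfit(bm[:,0],bm[:,1],1); f2=np.polyfit(bm[:,0],bm[:,2],1); print(" beam yaw err %.4f y@0 %.4f  pitch %.4f h@0 %.4f"%(f[0],f[1],f2[0],f2[1]))
        ro=B[(B[:,2]>.017)&(B[:,2]<.03)&(B[:,0]>-.06)&(B[:,0]<.03)]; print(" roof x",np.percentile(ro[:,0],[1,99]),"y",np.percentile(ro[:,1],[2,98]))
        be=B[(abs(B[:,2])<.005)&(B[:,0]>.06)]; print(" beam end x",np.percentile(be[:,0],99))
        Q=L[new]; Q=Q[(abs(Q[:,1])<.035)&(Q[:,0]>-.04)&(Q[:,0]<.2)&(Q[:,2]>.0)&(Q[:,2]<.06)]
        for lo in np.arange(-.04,.19,.01):
            m=(Q[:,0]>=lo)&(Q[:,0]<lo+.01)
            if m.sum()>3:
                t=Q[m]; top=t[t[:,2]>np.percentile(t[:,2],90)-.006]
                print(f"  x{lo:.2f} n{m.sum()} xmin {t[:,0].min():.4f} y {t[:,1].min():.4f} {t[:,1].max():.4f} h {np.percentile(t[:,2],5):.4f} {np.median(top[:,2]):.4f}")
E
python3 - <<'E'
from meas import *
np.set_printoptions(precision=4,suppress=True)
s=env.sense(); env.movel(s["ee_pos"]+[0,0,.15],rate=.15); S("lift")
env.reach(tcp_for(P0,G0,.03,.05),tool(G0,-1)); S("stage")
env.movel(tcp_for(P0,G0,.025,.018),tool(G0,-1),rate=.1); S("low")
meas("4")
pic=np.load("scene4.npz")["pic"]
a=cv2.resize(pic[170:320,240:420],None,fx=4,fy=4,interpolation=cv2.INTER_CUBIC); cv2.imwrite("pics/scene4.png",a[:,:,::-1])
E
```

```text
lift t 18.34 [0.5479 0.3869 0.1226] F [-0.5097  0.4545 -4.629 ] w 0.0454 gf 39.99693810939789
stage t 19.61 [0.5908 0.0576 0.1404] F [-0.1752 -0.4697 -4.6925] w 0.0454 gf 39.99731004238129
low t 20.08 [0.6011 0.059  0.1094] F [ 0.5697  0.3646 -4.4108] w 0.0454 gf 39.997342228889465
top
 beam yaw err 0.0004 y@0 0.0029  pitch 0.0019 h@0 -0.0006
 roof x [-0.0492  0.0049] y [-0.02    0.0252]
 beam end x 0.09913546148478179
  x0.04 n9 xmin 0.0456 y -0.0050 0.0014 h 0.0273 0.0290
  x0.05 n20 xmin 0.0505 y -0.0047 0.0014 h 0.0284 0.0295
  x0.06 n24 xmin 0.0603 y -0.0062 0.0017 h 0.0276 0.0304
  x0.08 n23 xmin 0.0824 y -0.0175 0.0018 h 0.0277 0.0300
  x0.09 n28 xmin 0.0959 y -0.0188 0.0020 h 0.0282 0.0299
  x0.10 n126 xmin 0.1001 y -0.0191 0.0228 h 0.0280 0.0418
  x0.11 n266 xmin 0.1100 y -0.0330 0.0349 h 0.0242 0.0515
  x0.12 n160 xmin 0.1201 y -0.0182 0.0278 h 0.0266 0.0297
  x0.13 n158 xmin 0.1301 y -0.0175 0.0274 h 0.0270 0.0296
  x0.14 n156 xmin 0.1401 y -0.0184 0.0275 h 0.0270 0.0295
  x0.15 n161 xmin 0.1500 y -0.0172 0.0277 h 0.0267 0.0295
  x0.16 n183 xmin 0.1600 y -0.0186 0.0275 h 0.0206 0.0291
scene
 beam yaw err 0.0020 y@0 -0.0041  pitch -0.0023 h@0 -0.0011
 roof x [-0.0477  0.0061] y [-0.0256  0.0194]
 beam end x 0.7134812566461022
  x0.02 n58 xmin 0.0254 y -0.0152 0.0124 h 0.0192 0.0286
  x0.03 n103 xmin 0.0301 y -0.0155 0.0131 h 0.0211 0.0289
  x0.04 n101 xmin 0.0400 y -0.0155 0.0128 h 0.0220 0.0291
  x0.05 n102 xmin 0.0500 y -0.0152 0.0131 h 0.0205 0.0290
  x0.06 n128 xmin 0.0600 y -0.0242 0.0213 h 0.0210 0.0290
  x0.07 n147 xmin 0.0700 y -0.0238 0.0224 h 0.0233 0.0290
  x0.08 n150 xmin 0.0800 y -0.0244 0.0218 h 0.0223 0.0291
  x0.09 n248 xmin 0.0901 y -0.0348 0.0349 h 0.0224 0.0529
  x0.10 n50 xmin 0.1000 y -0.0164 0.0231 h 0.0281 0.0293
```

View pics/scene4.png

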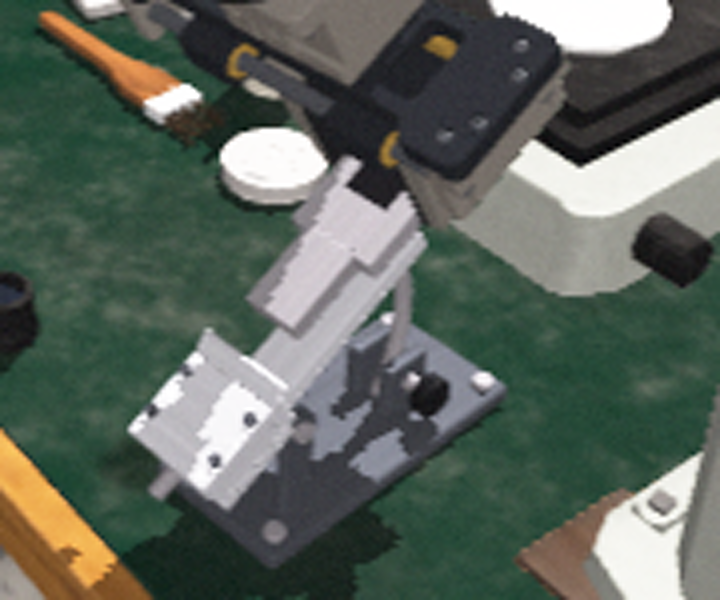

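The scene crop shows the gauge held parallel over the beam, with the tongue end at (290,320) just short of the flare. Both cameras put the gauge about 2.1 mm too far to +y, with height, x and angles right. I'll correct that and insert under force watch.

Run:
```python
from h import *
np.set_printoptions(precision=4,suppress=True)
R=tool(G0,-1); dy=-.0021
def go(x,h,rate): env.movel(tcp_for(P0,G0,x,h,dy),R,rate=rate)
def fl(tag):
    s=env.sense(); f=G0.T@(s["wrist_force"]-f0); L=G0.T@(s["ee_pos"]-P0)-TG-[.0925,0,0]
    print(tag,"t",round(s["t"],2),"pos",L,"F(pocket axes)",f,"w",round(s["gripper_width"],4)); return f
f0=np.mean([env.sense()["wrist_force"]],axis=0)
go(.022,.0008,.1); fl("down")
go(.004,.0008,.06); f=fl("mouth")
if abs(f[:2]).max()<8:
    go(-.012,.0008,.05); f=fl("in12")
    h=.0008
    while f[2]<3 and h>-.0025 and abs(f[0])<10:
        h-=.0008; go(-.012,h,.03); f=fl("h%.4f"%h)
    h+=.0005; x=-.012
    while f[0]<10 and x>-.0225 and abs(f[1])<10:
        x-=.0035; go(x,h,.04); f=fl("x%.4f"%x)
```

```text
down t 20.51 pos [ 0.0221 -0.0019  0.0011] F(pocket axes) [ 0.6619 -1.2879  1.3149] w 0.0458
mouth t 20.96 pos [ 0.0044 -0.0021  0.0011] F(pocket axes) [-0.7086 -0.8342  1.3833] w 0.0458
in12 t 21.43 pos [-0.0116 -0.002   0.0008] F(pocket axes) [-0.0472 -0.7122  1.0761] w 0.0457
h0.0000 t 21.68 pos [-0.0113 -0.002   0.    ] F(pocket axes) [ 0.5675 -0.1139  1.3962] w 0.0456
h-0.0008 t 21.93 pos [-0.0113 -0.002  -0.0001] F(pocket axes) [-0.4742 -1.9206 16.6395] w 0.0457
x-0.0155 t 22.18 pos [-0.0156 -0.002  -0.    ] F(pocket axes) [-0.5124 -1.6877 12.2584] w 0.0456
x-0.0190 t 22.43 pos [-0.0179 -0.0019 -0.    ] F(pocket axes) [ 2.3565 -1.0585 10.4768] w 0.0455
x-0.0225 t 22.68 pos [-0.0204 -0.0019 -0.    ] F(pocket axes) [3.9352 0.3615 9.5284] w 0.0458
```

Run:
```python
from h import *
np.set_printoptions(precision=4,suppress=True)
R=tool(G0,-1); dy=-.0021; f0=np.array([0,0,-4.5])
x=-.0225; last=None
for k in range(12):
    x-=.0025; env.movel(tcp_for(P0,G0,x,-.0002,dy),R,rate=.04)
    s=env.sense(); f=G0.T@(s["wrist_force"]-f0); L=G0.T@(s["ee_pos"]-P0)-TG-[.0925,0,0]
    print("x%.4f"%x,"t",round(s["t"],2),"pos",L,"F",f,"w",round(s["gripper_width"],4))
    if f[0]>18 or abs(f[1])>15 or x<-.042: break
```

```text
x-0.0250 t 22.93 pos [-0.0228 -0.0019  0.    ] F [8.7994 0.5118 6.4189] w 0.0455
x-0.0275 t 23.18 pos [-0.0257 -0.0019  0.    ] F [8.2451 0.68   7.1102] w 0.0455
x-0.0300 t 23.43 pos [-0.0282 -0.0019  0.    ] F [ 7.9361 -0.0486  7.4534] w 0.0456
x-0.0325 t 23.68 pos [-0.0294 -0.002   0.    ] F [10.4763  0.3052  5.4864] w 0.0454
x-0.0350 t 23.93 pos [-0.0294 -0.0019  0.0001] F [15.0941 -0.3076  2.436 ] w 0.0454
x-0.0375 t 24.18 pos [-0.0294 -0.002   0.0003] F [19.7047  0.2553  2.5252] w 0.0455
```

The gauge hit a hard stop at x = -29.4 mm with 20 N rising, which matches home. I'll relax the push, release, back off square to the beam and verify.

Run:
```python
from meas import *
np.set_printoptions(precision=4,suppress=True)
R=tool(G0,-1); dy=-.0021
env.movel(tcp_for(P0,G0,-.031,0,dy),R,rate=.04); S("relax")
effector.release(); s=S("open")
env.movel(s["ee_pos"]+G0[:,2]*.10,rate=.12); s=S("away")
env.reach(np.array([.42,.05,.30]),tool(gauge_frame(0.095,.0),-1)); S("clear")
meas("5")
for n in ("gauge_tip","flat_gauge","loupe","steel_block"): print(n,[(np.round(r["at"],4).tolist(),round(r["score"],2)) for r in tip_of("scene",n)[:1]])
pic=np.load("scene5.npz")["pic"]
a=cv2.resize(pic[170:320,240:420],None,fx=4,fy=4,interpolation=cv2.INTER_CUBIC); cv2.imwrite("pics/scene5.png",a[:,:,::-1])
```

```text
relax t 24.49 [0.5622 0.0514 0.0673] F [6.6292 1.6479 3.8516] w 0.0456 gf 40.00011742115021
open t 25.3 [0.5608 0.0512 0.0665] F [1.2081 0.0407 0.7309] w 0.0917 gf 0.0
away t 26.28 [0.5129 0.0463 0.1539] F [ 0.1559  0.2395 -0.8102] w 0.0921 gf 0.0
clear t 27.16 [0.4197 0.0492 0.299 ] F [-0.4395 -0.5392 -0.869 ] w 0.0918 gf 0.0
top
 beam yaw err 0.0004 y@0 0.0029  pitch 0.0019 h@0 -0.0006
 roof x [-0.0492  0.0049] y [-0.02    0.0252]
 beam end x 0.09913546148478179
  x-0.01 n4 xmin -0.0020 y -0.0073 0.0146 h 0.0040 0.0104
  x0.00 n79 xmin 0.0002 y -0.0213 0.0147 h 0.0094 0.0116
  x0.01 n127 xmin 0.0100 y -0.0219 0.0235 h 0.0093 0.0117
  x0.02 n132 xmin 0.0200 y -0.0215 0.0236 h 0.0090 0.0116
  x0.03 n127 xmin 0.0301 y -0.0208 0.0239 h 0.0091 0.0117
  x0.04 n136 xmin 0.0402 y -0.0225 0.0237 h 0.0096 0.0119
  x0.05 n138 xmin 0.0500 y -0.0223 0.0237 h 0.0094 0.0119
  x0.06 n139 xmin 0.0600 y -0.0222 0.0238 h 0.0088 0.0115
  x0.07 n138 xmin 0.0701 y -0.0221 0.0234 h 0.0088 0.0115
  x0.08 n141 xmin 0.0800 y -0.0216 0.0238 h 0.0087 0.0112
  x0.09 n145 xmin 0.0900 y -0.0212 0.0236 h 0.0094 0
[... 407 characters left out ...]
-0.0279 0.0190 h 0.0053 0.0110
  x0.03 n152 xmin 0.0301 y -0.0281 0.0198 h 0.0048 0.0112
  x0.04 n147 xmin 0.0401 y -0.0277 0.0185 h 0.0060 0.0113
  x0.05 n150 xmin 0.0502 y -0.0276 0.0190 h 0.0046 0.0114
  x0.06 n147 xmin 0.0600 y -0.0275 0.0191 h 0.0044 0.0112
  x0.07 n144 xmin 0.0700 y -0.0278 0.0184 h 0.0058 0.0113
  x0.08 n143 xmin 0.0801 y -0.0278 0.0192 h 0.0055 0.0109
  x0.09 n142 xmin 0.0901 y -0.0281 0.0188 h 0.0042 0.0108
  x0.10 n142 xmin 0.1001 y -0.0282 0.0181 h 0.0060 0.0111
  x0.11 n73 xmin 0.1102 y -0.0272 0.0179 h 0.0063 0.0105
gauge_tip []
flat_gauge [([0.5542, 0.0515, 0.0931], 0.88)]
loupe [([0.4722, 0.2044, -0.0004], 0.66)]
steel_block [([0.6711, 0.2357, -0.0023], 0.75)]
```

View pics/scene5.png

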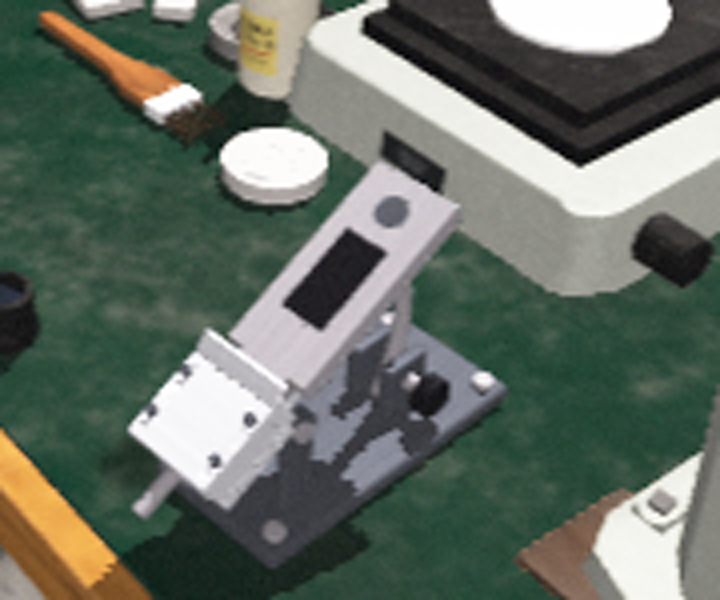

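The scene crop shows the gauge flat on the beam with its shoulder at the flare. The disc is uphill at (392,212), the ejector stem sticks out further below, and the loupe and block are in place. Handing in.

```bash
python3 -c "
from station import workorder
print(workorder.finish_job())"
```

```text
the job is handed in; nothing more can be done
None
```

The gauge is home in the toe pocket: flat on the beam, ejector pushed to its hard stop, still seated after release, and handed in at about 27 s; the loupe, block and slope setting were left alone.

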